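# Put a glaze test tile under the flip-down lens of the tile viewer

## Task

Lay the loose glaze test tile flat in the pocket of the tile viewer's sliding stage, then slide the stage fully in until the tile is under the lens. Then tip the spring-loaded lens down by its thumb tab, gently, just until it snaps over to its lower stop by itself; do not force the lens against its stop, and leave the stage fully in with the tile in its pocket.

Things in the scene. Friction and masses are not known exactly. Their poses are not given: they have to be found in the camera images.
- loupe: the tile viewer: fixed wooden board 265 x 110 x 14 mm, steel column (top at 120 mm) at its back end. Origin: underside centre; x runs from the stage's knob end to the column, z up. A hand-clamped carriage on the column holds the lens hinge at x = +90 mm, y = 0, axis along y. Hinge height above the table: anywhere from 65 to 95 mm, not measured: find it by touch or sight.
- loupe_lens (a joint): lens hinge, rad: 0 parked, tilted up 0.5; 0.5 level, on its hard lower stop. Over-centre spring: pushes back up until about 0.42, then snaps down by itself. See lens_tab_xy for the tab. Pressing down on the tab takes 4 to 6 N at first, falling towards the snap; past it only 8 mm of tab travel is left to the stop. Delicate: over 10 N from the robot harms the lens arm.
- loupe_stage (a joint): sliding stage, m: 0 = pulled fully out, 0.100 = fully in at its stop. Moves along the viewer's +x; it needs about 2 N.
- stage_nest (a point): centre of the floor of the stage's tile pocket, 20 mm above the table; axes as the viewer's; moves with the stage. Pocket 64 mm (x) by 49 mm (y) with 4 mm high lips across both ends and round the corners; the middle 46 mm of both long sides is open, for fingers. The stage is an aluminium plate 68 mm wide.
- stage_knob (a point): grip height of the stage's upright steel knob (16 mm thick, 30 mm high, top 50 mm above the table, this point 38 mm above the table), 90 mm in front of the pocket's centre (-x); moves with the stage
- tile_mid (a point): centre of the loose test tile, a plain ceramic tile 56 (x) x 41 (y) x 9 mm with half its face glazed, glazed side up; z up; it lies on the table, left of the viewer. Pinch its long edges (41 mm apart). Either way round will do.
- lens_tab_xy (a point): point at table height (z = 0) straight below the middle of the parked lens's thumb tab; fixed to the board, axes as the viewer's. Tab: ridged, 18 wide, 20 long, 5 mm thick, front end of the lens arm beyond the 67 mm lens ring. Its middle is 102 mm from the hinge: parked 49 mm above hinge height; level at hinge height and 12 mm nearer the knob (-x).
Mind the look-alikes: they are no part of the job. Of the things that look like the part that bears tile_mid, the largest one is meant.

How it is judged:
On the way, in this order (a step that is already met when the one before it is completed fails the run):
1. the tile lies flat in the pocket while the stage is still out (horizontal distance between tile_mid and stage_nest below 0.007 m and z of tile_mid in the frame of stage_nest below 0.0065 m and angle between tile_mid's own z axis and vertical below 0.06 rad and value of joint loupe_stage below 0.06 m), for 0.2 s.
2. the stage is fully in, with the tile in its pocket, the lens still up (value of joint loupe_stage above 0.096 m and horizontal distance between tile_mid and stage_nest below 0.007 m and value of joint loupe_lens below 0.3 rad), for 0.2 s.
3. the lens has snapped down to its stop (value of joint loupe_lens above 0.48 rad), for 0.2 s.
At the end, for the whole second after the job is handed in: the lens rests on its lower stop (above 0.48 rad), the stage is fully in (within 4 mm of its stop), and the tile lies at rest and flat in the pocket (centre within 7 mm of the pocket's centre, tilt under 0.06 rad) (value of joint loupe_lens above 0.48 rad and value of joint loupe_stage above 0.096 m and horizontal distance between tile_mid and stage_nest below 0.007 m and z of tile_mid in the frame of stage_nest below 0.0065 m and angle between tile_mid's own z axis and vertical below 0.06 rad and linear speed of tile below 0.02 m/s); the robot touches nothing.
It fails at once if the robot presses on the lens arm with more than 10 N (contact force between any of the fingers, the arm and loupe_lens above 10 N).
It also fails if it takes over 69 s, if anything falls off the work surface, if the arm or the gripper's body presses on something with over 40 N, if the wrist force passes 120 N, or if a joint passes its speed limit or range.

## Robot

A 6-joint arm with a two-finger parallel gripper is mounted at the origin on a cart in front of the work surface, level with it; the furniture and walls round the work are solid. World frame = base frame: x ahead of the robot, y to its left, z up, the work surface at z = 0. Lengths are in m, angles in rad, forces in N, time in s.
With the tool pointing down it reaches from about 0.35 to 0.85 m from the base axis. Payload 8.1 kg.
Tool frame: the origin (TCP) lies between the finger pads; the fingertips stand 11 mm ahead of it and the grasp point (between the pads) lies 8 mm behind it (robot.tips_ahead is the distance from the TCP to the fingertips, in m); z points along the fingers, y is the line along which they close (so a half turn about z gives the same grasp; the last joint's range is limited). The gripper opens to 93 mm and grips with 3 to 60 N. Pads are 15 mm wide; open, the fingers measure 128 mm over their backs; the gripper's body (75 mm by 188 mm) begins 65 mm behind the grasp point.
Start: joints at [-1.271, 0.13, 1.488, -0, 1.523, -0.085], TCP at [0.225, -0.556, 0.193] pointing down, gripper open.
Joint ranges: [-2.96, 2.96], [-0.89, 2.26], [0.02, 2.5], [-1.34, 4.48], [0, 2.73], [-2.66, 2.66]. Speed limits (rad/s): [2.39, 2.39, 2.79, 3.14, 3.14, 3.14].

## Interface

Orientations are given as a rotation vector (axis times angle).
In Python, from plant import robot gives the robot as it stands. The module is installed in compiled form; this text tells all that it offers.
- The arm moves only by the tool move_arm, never from a script. Its argument "deltas" is one flat list of numbers, 7 for each row, row after row: the shift along the tool's x, y, z in m, then the turn, a rotation vector about the tool's x, y, z in rad, then the opening, from 0 (shut) to 1 (fully open). A call has 1 to 12 rows; each row is the pose to reach, as a shift and turn from the pose commanded when the call began, along the tool's axes at that moment; what a row does not reach only later rows make up. A row lasts 1/8 s, in which the tool goes at most 62.5 mm and 10.7 degrees, less where a joint would pass 70% of its speed; a pose out of reach is approached as far as the arm can. A call with a gripper value outside its range is refused whole. The fingers move at their own pace and stop on an object; "squeeze" is the grip in N (left out, the last holds). Time passes only in rows, so rows that repeat a pose let the fingers close. It gives the time, the measured TCP pose, the force, the opening and the grip force at its end, in the units of the state.
- robot.read_state(): the state, without advancing time (a new reading comes with each control period).
- robot.read_camera(name): name is "scene" or "top" or "wrist"; returns (picture, depth): 400x640x3 uint8, red, green, blue; 400x640 float32, m along the optical axis (not along the pixel's ray), 0 where there is no reading.
- robot.camera_model(name): a dict with "K" (3x3 intrinsics, pixels), "R" (3x3) and "t" (3): a world point X has camera coordinates R X + t; the wrist camera has in their place "tool_from_camera" (4x4, takes a point from camera to tool coordinates, whose origin is the TCP and whose axes are the flange's). Camera axes: x right, y down, z forward; pixel columns grow to the right and rows downward; lengths in m; the calibration is good to about 2 mm. A picture is of the moment at which its call begins: read the wrist's pose just before it. camera_model takes no time and is no camera call.
- robot.close_job(): hands the job in; it is judged then, once.
Trained networks look in the newest picture that a camera, given by its name, has taken for a name from the list of things; names that differ only in an ending like _2 or _b are one class to them, and where a whole thing is asked for, a point or a joint stands for the part that bears it (a point fixed in the world has none). Each returns a list of dicts, best first, with "confidence" (0 to 1); they miss things now and then, are a little off and sometimes report something else, mostly with a low value. They report only what shows in the picture. A call takes as long as a camera call. They do not tell look-alikes from the thing itself.
- robot.recognise(camera, label): "uv" ([column, row] in pixels, amid what is visible of it).
The state is a dict: "t": time; "q": joint angles; "dq": joint speeds; "joint_torque": joint torques, N m; "tool_pos": TCP position; "orientation": TCP orientation; "force": force on the tool from outside, world axes, zero at the start; "wrist_torque": the same for the moment, N m; "opening": finger opening in m; "gripper_force": force on a finger pad.
Only numpy, scipy, OpenCV 4.12 (cv2) and the standard library are available. Lean on these libraries where they do the work, as an engineer would, in place of code of your own. Each camera call takes 0.05 s, during which the arm holds its last target. There are 200 camera calls.

## Working session

There is one attempt and no reset: what is moved stays moved. The work goes in short steps, Python scripts to look and compute and a tool call to move; the robot and the scene stay as the last step left them, time stands still between calls to the robot, and variables do not carry over. Pictures are saved under pics/ and viewed, at most 10 in all, crops included, and the job is handed in when it is done.

Besides the shell and the picture viewer there is one more tool, called after "Request:" as name(argument=value, ...) on one line, values as JSON. move_arm: Moves the arm, as the interface text tells. Its arguments: {"type":"object","properties":{"deltas":{"type":"array","items":{"type":"number"}},"squeeze":{"type":"number"}},"required":["deltas"]}

```bash
mkdir -p pics; cat > h.py <<'E'
import numpy as np, cv2
from scipy.spatial.transform import Rotation as Rn
from plant import robot
def cam(name):
    s=robot.read_state(); p,d=robot.read_camera(name); m=robot.camera_model(name); K=np.array(m["K"])
    if "R" in m: R=np.array(m["R"]);t=np.array(m["t"]); Rw=R.T; tw=-R.T@t
    else:
        T=np.array(m["tool_from_camera"]); Rt=Rn.from_rotvec(s["orientation"]).as_matrix()
        Rw=Rt@T[:3,:3]; tw=Rt@T[:3,3]+s["tool_pos"]
    v,u=np.mgrid[:d.shape[0],:d.shape[1]]
    c=np.stack([(u-K[0,2])/K[0,0]*d,(v-K[1,2])/K[1,1]*d,d],-1)
    W=c@Rw.T+tw; W[d==0]=np.nan
    return p,d,W,K,Rw,tw
def save(p,n): cv2.imwrite("pics/"+n+".png",cv2.cvtColor(p,cv2.COLOR_RGB2BGR))
E
python3 - <<'E'
from h import *
ims=[]
for c in ("top","scene"):
    p,d,W,K,R,t=cam(c); ims.append(p); np.savez("/tmp/"+c,p=p,W=W)
    print(c,t)
    for l in ("tile_mid","loupe","stage_knob","loupe_stage","loupe_lens","stage_nest"):
        for r in robot.recognise(c,l)[:4]:
            u,v=map(int,np.round(r["uv"])); print(l,u,v,round(r["confidence"],2),W[v,u].round(3))
save(ims[0],"top");save(ims[1],"scene")
print(robot.read_state())
E
```

```text
top [0.54344705 0.04989653 0.97447512]
tile_mid 288 217 0.78 [0.6   0.13  0.004]
tile_mid 249 252 0.73 [0.533 0.205 0.01 ]
tile_mid 300 262 0.6 [0.513 0.106 0.005]
loupe 407 208 0.55 [ 0.616 -0.1    0.013]
stage_knob 408 254 0.92 [ 0.528 -0.1    0.018]
loupe_stage 410 259 0.71 [ 0.519 -0.103  0.021]
loupe_lens 411 182 0.83 [ 0.654 -0.093  0.107]
stage_nest 409 261 0.68 [ 0.515 -0.101  0.02 ]
scene [0.2217171  0.44261768 0.73335804]
tile_mid 290 291 0.84 [0.534 0.206 0.012]
tile_mid 296 246 0.5 [0.605 0.125 0.006]
tile_mid 333 267 0.5 [0.516 0.107 0.006]
loupe 364 186 0.93 [ 0.61  -0.095  0.016]
stage_knob 395 207 0.59 [ 0.519 -0.093  0.02 ]
loupe_stage 398 206 0.89 [ 0.516 -0.098  0.022]
loupe_lens 351 147 0.96 [ 0.66  -0.098  0.102]
stage_nest 401 207 0.58 [ 0.51  -0.102  0.02 ]
stage_nest 291 292 0.51 [0.533 0.205 0.009]
{'t': 0.7, 'q': array([-1.27136565e+00,  1.30350634e-01,  1.48816264e+00,  2.03146055e-05,
        1.52296347e+00, -8.54210055e-02]), 'dq': array([ 0.00053671,  0.0010763 , -0.00094041, -0.00025967,  0.00192471,
       -0.00072912]), 'joint_torque': array([-1.17145992e-03, -5.59582472e+01, -4.91955328e+01,  7.68316747e-02,
        2.26596458e-02, -4.53533164e-05]), 'tool_pos': array([ 0.22528266, -0.55614789,  0.19278528]), 'orientation': array([3.08349821e+00, 6.00776696e-01, 5.11357985e-05]), 'force': array([-0.46187629,  0.84718344,  0.11810498]), 'wrist_torque': array([-0.01327408, -0.03635122,  0.01489676]), 'gripper_force': 0.0, 'opening': 0.09303979169601108}
```

```bash
python3 - <<'E'
import numpy as np,cv2
d=np.load("/tmp/top.npz");p=d["p"];W=d["W"]
c=cv2.resize(p[120:320,220:460],None,fx=3.3,fy=3,interpolation=cv2.INTER_CUBIC)
c=cv2.resize(p[130:310,220:460],(800,600),interpolation=cv2.INTER_CUBIC)
cv2.imwrite("pics/topcrop.png",c[...,::-1])
# raised blobs
def rect(m,n):
    q=W[...,:2][m]; r=cv2.minAreaRect(q.astype(np.float32)); print(n,m.sum(),np.round(r[0],4),np.round(r[1],4),round(r[2],2),np.nanmedian(W[...,2][m]).round(4))
z=np.nan_to_num(W[...,2]);
print("table z",np.median(z[280:300,280:300]))
for (u,v) in ((288,217),(249,252),(300,262)):
    m=np.zeros(z.shape,bool);m[v-25:v+25,u-25:u+25]=1
    mm=(m&(z>0.0035)&(z<.03)).astype(np.uint8)
    n,l=cv2.connectedComponents(mm); rect(l==l[v,u],(u,v)) if l[v,u] else print("none",z[v,u])
mm=((z>0.009)&(z<.03)).astype(np.uint8); n,l=cv2.connectedComponents(mm); rect(l==l[258,410],"board")
mm=((z>0.0175)&(z<.024)).astype(np.uint8); n,l=cv2.connectedComponents(mm); rect(l==l[259,410],"stage")
mm=((z>0.035)).astype(np.uint8); n,l,s,ce=cv2.connectedComponentsWithStats(mm)
for i in range(1,n):
    if s[i,4]>15: rect(l==i,("high",ce[i].round()))
E
```

```text
table z 0.0007201754236466074
(288, 217) 249 [0.6003 0.1269] [0.0281 0.0416] 80.98 0.0062
(249, 252) 612 [0.5314 0.205 ] [0.0421 0.0582] 74.94 0.0092
(300, 262) 265 [0.5126 0.1068] [0.029  0.0394] 11.87 0.0065
board 6896 [ 0.604  -0.0997] [0.3019 0.1104] 0.86 0.0174
stage 3031 [ 0.574  -0.1005] [0.0963 0.2424] 89.93 0.0204
('high', array([176.,  26.])) 4522 [0.9549 0.3588] [0.1761 0.1508] 85.7 0.1031
('high', array([323.,  45.])) 10984 [0.8842 0.059 ] [0.2275 0.1783] 89.24 0.1385
('high', array([404.,   0.])) 34 [ 1.0011 -0.0943] [0.0355 0.0073] 88.09 0.0759
('high', array([488.,  38.])) 2683 [ 0.937  -0.2403] [0.2001 0.1645] 88.69 0.049
('high', array([613.,  68.])) 2895 [ 0.8646 -0.4682] [0.1061 0.1124] 89.67 0.058
('high', array([412., 169.])) 1614 [ 0.6828 -0.0978] [0.1378 0.0654] 1.5 0.1004
('high', array([600., 168.])) 2083 [ 0.6839 -0.4422] [0.0821 0.0869] 72.45 0.088
('high', array([600., 294.])) 5209 [ 0.4734 -0.4697] [0.3025 0.1272] 5.76 0.0634
('high', array([629., 221.])) 445 [ 0.5865 -0.4996] [0.0545 0.0421] 4.69 0.053
('high', array([557., 282.])) 2788 [ 0.4772 -0.369 ] [0.2287 0.044 ] 6.01 0.0446
('high', array([609., 229.])) 348 [ 0.5733 -0.4612] [0.0412 0.0219] 9.11 0.057
('high', array([104., 271.])) 960 [0.4996 0.4582] [0.0641 0.0631] 47.73 0.0671
('high', array([624., 276.])) 615 [ 0.4845 -0.4884] [0.0618 0.0487] 85.68 0.055
('high', array([412., 288.])) 67 [ 0.4667 -0.1011] [0.0148 0.0146] 85.55 0.05
('high', array([504., 334.])) 1238 [ 0.3885 -0.2605] [0.1633 0.162 ] 89.42 0.0412
('high', array([292., 319.])) 94 [0.41   0.1192] [0.0179 0.0191] 4.11 0.0495
('high', array([638., 327.])) 56 [ 0.3899 -0.5083] [0.0352 0.0074] 5.19 0.0435
('high', array([570., 365.])) 32 [ 0.3265 -0.3851] [0.0168 0.0103] 22.6 0.0363
```

View pics/topcrop.png

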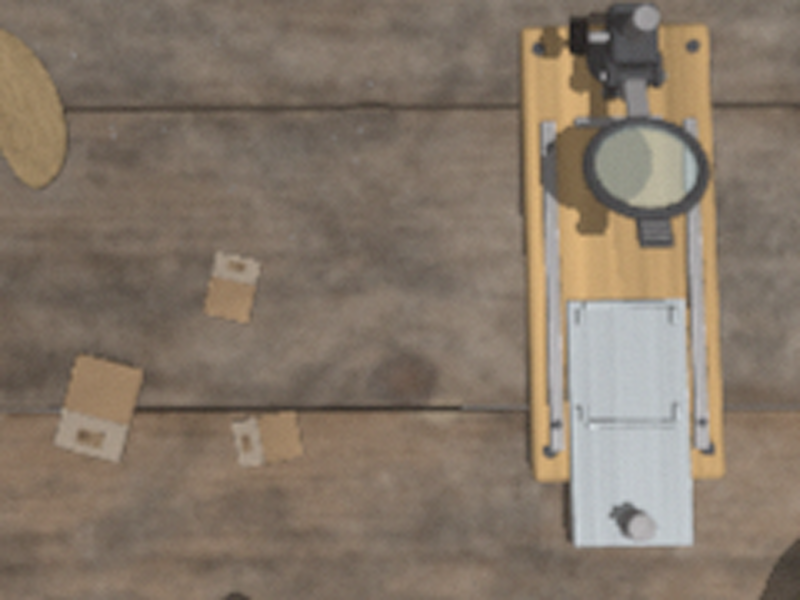

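View pics/scene.png

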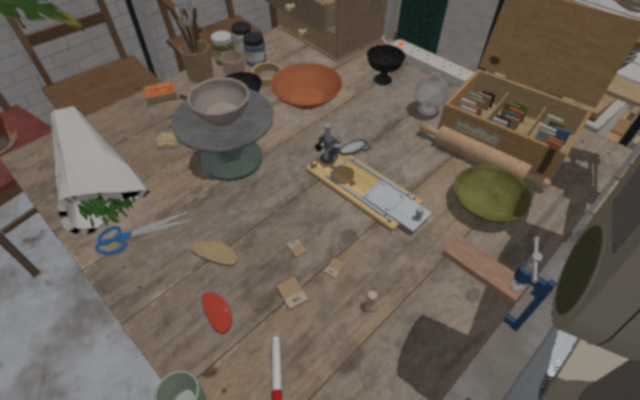

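The viewer stands with its column to the far side. Three tile look-alikes show in the top picture at (249,252), (288,217) and (300,262). The one at (249,252) measures 58 x 42 mm and 9 mm high, so it is the largest and the one meant; the crop confirms this (the other two are about 41 x 28 mm). The tile's long axis lies at about -15°.

Request:
move_arm(deltas=[0.57,-0.59,-0.03,0,0,0.647,1,0.57,-0.59,-0.03,0,0,0.647,1,0.57,-0.59,-0.03,0,0,0.647,1,0.57,-0.59,-0.03,0,0,0.647,1,0.57,-0.59,-0.03,0,0,0.647,1,0.57,-0.59,-0.03,0,0,0.647,1,0.57,-0.59,-0.03,0,0,0.647,1,0.57,-0.59,-0.03,0,0,0.647,1,0.57,-0.59,-0.03,0,0,0.647,1,0.57,-0.59,-0.03,0,0,0.647,1,0.57,-0.59,-0.03,0,0,0.647,1,0.57,-0.59,-0.03,0,0,0.647,1])

```text
t: 2.2
tool_pos: [0.5054, 0.1392, 0.2205]
orientation: [-3.115, 0.41, -0.002]
force: [0.9, -0.7, -0.6]
opening: 0.093
gripper_force: 0.0
```

```bash
cat >> h.py <<'E'
def blob(W,zlo,zhi,xy,half=.06):
    z=np.nan_to_num(W[...,2]); m=(z>zlo)&(z<zhi)&(np.hypot(W[...,0]-xy[0],W[...,1]-xy[1])<half)
    n,l,s,_=cv2.connectedComponentsWithStats(m.astype(np.uint8)); i=1+np.argmax(s[1:,4]); m=l==i
    r=cv2.minAreaRect(W[m][:,:2].astype(np.float32))
    print(m.sum(),np.round(r[0],4),np.round(r[1],4),round(r[2],2),"z",np.median(W[m][:,2]).round(4)); return m
E
python3 - <<'E'
from h import *
s=robot.read_state();print(s["t"],s["tool_pos"].round(4),s["orientation"].round(3),s["q"].round(2))
p,d,W,K,R,t=cam("wrist");save(p,"w1");print(t)
try: blob(W,.005,.02,(.5314,.205))
except Exception as e: print(e)
d=np.load("/tmp/top.npz");W=d["W"];z=W[...,2]
# side edges of board & stage per x
for x in np.arange(.46,.74,.02):
    m=np.abs(W[...,0]-x)<.006
    b=m&(z>.009)&(z<.03)&(np.abs(W[...,1]+.1)<.08); st=m&(z>.0172)&(z<.03)&(np.abs(W[...,1]+.1)<.08)
    f=lambda m:(W[...,1][m].min().round(4),W[...,1][m].max().round(4)) if m.any() else None
    print(x.round(2),f(b),f(st))
r=int(258)
for r in (235,250): print([(round(float(W[r,u,1]),3),round(float(z[r,u])*1000,1)) for u in range(375,445,2)])
E
```

```text
2.2 [0.5054 0.1392 0.2205] [-3.115e+00  4.100e-01 -2.000e-03] [ 0.17 -0.09  1.66 -0.    1.57  2.  ]
[0.58361813 0.11824284 0.41192533]
1679 [0.5327 0.205 ] [0.0409 0.0554] 75.13 z 0.0082
0.46 (np.float64(-0.1359), np.float64(-0.0681)) (np.float64(-0.1359), np.float64(-0.0681))
0.48 (np.float64(-0.1349), np.float64(-0.0683)) (np.float64(-0.1349), np.float64(-0.0683))
0.5 (np.float64(-0.1555), np.float64(-0.0466)) (np.float64(-0.1522), np.float64(-0.0538))
0.52 (np.float64(-0.1558), np.float64(-0.0469)) (np.float64(-0.1508), np.float64(-0.0559))
0.54 (np.float64(-0.1541), np.float64(-0.0455)) (np.float64(-0.1454), np.float64(-0.0489))
0.56 (np.float64(-0.1555), np.float64(-0.0457)) (np.float64(-0.1518), np.float64(-0.051))
0.58 (np.float64(-0.1535), np.float64(-0.0459)) (np.float64(-0.1481), np.float64(-0.0475))
0.6 (np.float64(-0.1535), np.float64(-0.0448)) (np.float64(-0.1489), np.float64(-0.0497))
0.62 (np.float64(-0.1523), np.float64(-0.0445)) (np.float64(-0.1513), np.float64(-0.0463))
0.64 (np.float64(-0.1529), np.float64(-0.0448)) (np.float64(-0.144), np.float64(-0.0483))
0.66 (n
[... 761 characters left out ...]
 21.5), (-0.137, 16.4), (-0.14, 17.8), (-0.144, 20.6), (-0.149, 15.5), (-0.153, 13.2), (-0.159, 4.1), (-0.163, 0.9), (-0.167, -0.9), (-0.171, 1.1)]
[(-0.039, 2.8), (-0.043, 0.8), (-0.046, 12.1), (-0.049, 14.9), (-0.053, 14.7), (-0.056, 20.2), (-0.06, 19.2), (-0.065, 12.9), (-0.068, 18.4), (-0.071, 20.3), (-0.075, 22.7), (-0.079, 21.6), (-0.083, 18.5), (-0.087, 15.9), (-0.09, 19.1), (-0.094, 21.5), (-0.097, 22.9), (-0.102, 20.1), (-0.105, 20.6), (-0.109, 23.8), (-0.113, 21.0), (-0.116, 21.5), (-0.12, 22.4), (-0.125, 17.4), (-0.128, 21.1), (-0.132, 18.4), (-0.137, 14.5), (-0.14, 19.0), (-0.143, 22.2), (-0.148, 13.3), (-0.152, 11.9), (-0.158, 3.4), (-0.163, -0.8), (-0.166, 3.5), (-0.171, -1.6)]
```

Request:
move_arm(deltas=[0.009,-0.07,0.1,0,0,0,1,0.009,-0.07,0.1,0,0,0,1,0.009,-0.07,0.1,0,0,0,1,0.009,-0.07,0.1,0,0,0,1])

```text
t: 2.75
tool_pos: [0.532, 0.202, 0.1211]
orientation: [3.115, -0.41, 0.001]
force: [0.4, -0.3, -0.5]
opening: 0.0929
gripper_force: 0.0
```

```bash
python3 - <<'E'
from h import *
s=robot.read_state();print(s["t"],s["tool_pos"].round(4),s["orientation"].round(4))
p,d,W,K,R,t=cam("wrist");save(p,"w2");print(t)
blob(W,.005,.02,(.5314,.205))
E
```

```text
2.75 [0.532  0.202  0.1211] [ 3.1147e+00 -4.1020e-01  1.1000e-03]
[0.610284   0.18107834 0.31246479]
2697 [0.5335 0.205 ] [0.0407 0.0556] 74.53 z 0.0081
```

View pics/w2.png

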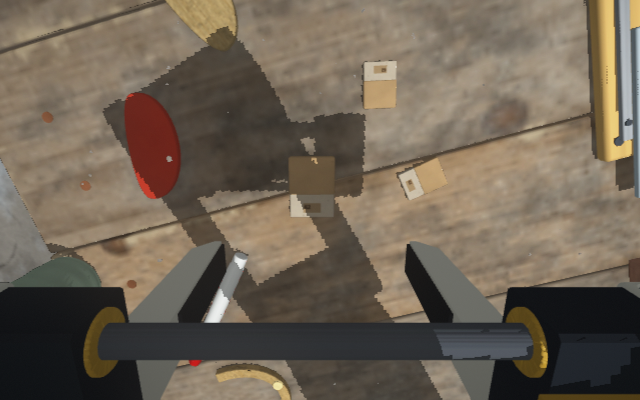

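The picture shows the tile at (312,187), square to the fingers and larger than the two others at (380,85) and (422,180). Next I descend and grip it.

Request:
move_arm(deltas=[0,-0.003,0.06,0,0,0,1,0,-0.003,0.095,0,0,0,1,0,-0.003,0.107,0,0,0,1,0,-0.003,0.107,0,0,0,1,0,-0.003,0.107,0,0,0,0.3,0,-0.003,0.107,0,0,0,0.3,0,-0.003,0.107,0,0,0,0.3,0,-0.003,0.107,0,0,0,0.3,0,-0.003,0.107,0,0,0,0.3,0,-0.003,0.107,0,0,0,0.3], squeeze=20)

```text
t: 4.05
tool_pos: [0.5323, 0.2052, 0.013]
orientation: [3.115, -0.411, -0.0]
force: [0.3, -0.2, -0.7]
opening: 0.0373
gripper_force: 0.0
```

Request:
move_arm(deltas=[0,0,0,0,0,0,0.3,0,0,0,0,0,0,0.3,0,0,0,0,0,0,0.3])

```text
t: 4.42
tool_pos: [0.5324, 0.2052, 0.013]
orientation: [3.115, -0.411, -0.0]
force: [0.1, -0.5, 0.2]
opening: 0.0278
gripper_force: 0.0
```

```bash
python3 - <<'E'
from h import *
p,d,W,K,R,t=cam("wrist");save(p,"w3")
E
```

```text
(no output)
```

View pics/w3.png

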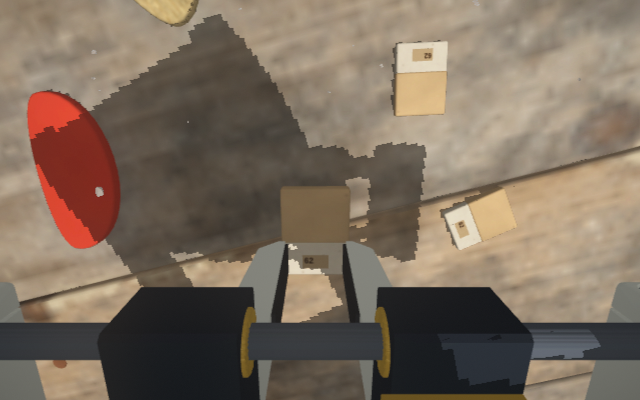

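The fingers overlap the tile at rows 242-273 without gripping it. I'll check their heights in the depth image.

```bash
python3 - <<'E'
from h import *
s=robot.read_state()
p,d,W,K,R,t=cam("wrist")
print(robot.tips_ahead)
for P in ([.5324,.2052,.002],[.533,.205,.009]):
    c=R.T@(np.array(P)-t); print(P,(K@c/c[2])[:2].round(), c.round(3))
for u in (268,285,315,348,370): print(u,[tuple((W[v,u]*1000).round(0)) for v in range(195,330,10)])
blob(W,.005,.02,(.533,.205))
E
```

```text
0.011
[0.5324, 0.2052, 0.002] [315. 231.] [0.    0.019 0.217]
[0.533, 0.205, 0.009] [315. 234.] [0.   0.02 0.21]
268 [(np.float64(561.0), np.float64(227.0), np.float64(-1.0)), (np.float64(555.0), np.float64(229.0), np.float64(-0.0)), (np.float64(549.0), np.float64(231.0), np.float64(-1.0)), (np.float64(543.0), np.float64(233.0), np.float64(-0.0)), (np.float64(536.0), np.float64(235.0), np.float64(-1.0)), (np.float64(547.0), np.float64(226.0), np.float64(43.0)), (np.float64(546.0), np.float64(224.0), np.float64(54.0)), (np.float64(546.0), np.float64(223.0), np.float64(64.0)), (np.float64(546.0), np.float64(222.0), np.float64(73.0)), (np.float64(546.0), np.float64(221.0), np.float64(81.0)), (np.float64(546.0), np.float64(220.0), np.float64(88.0)), (np.float64(546.0), np.float64(219.0), np.float64(95.0)), (np.float64(545.0), np.float64(218.0), np.float64(101.0)), (np.float64(565.0), np.float64(207.0), np.float64(136.0))]
285 [(np.float64(561.0), np.float64(216.0), np.float64(8.0)), (np.float64(555.0), np.float64(217.0), np.float64(8.0)), (np.float64(549.0), np.float64(219.0), np.float64
[... 2436 characters left out ...]
4(-5.0)), (np.float64(526.0), np.float64(172.0), np.float64(-1.0)), (np.float64(520.0), np.float64(173.0), np.float64(-0.0)), (np.float64(514.0), np.float64(175.0), np.float64(0.0)), (np.float64(534.0), np.float64(178.0), np.float64(53.0)), (np.float64(535.0), np.float64(180.0), np.float64(65.0)), (np.float64(535.0), np.float64(181.0), np.float64(73.0)), (np.float64(535.0), np.float64(182.0), np.float64(81.0)), (np.float64(536.0), np.float64(183.0), np.float64(90.0)), (np.float64(536.0), np.float64(184.0), np.float64(94.0)), (np.float64(536.0), np.float64(185.0), np.float64(101.0)), (np.float64(559.0), np.float64(185.0), np.float64(135.0))]
5474 [0.5331 0.205 ] [0.0408 0.0564] 74.76 z 0.0082
```

```bash
python3 - <<'E'
from h import *
p,d,W,K,R,t=cam("wrist")
z=W[...,2]
for a,b in ((250,290),(345,385)):
    for u in range(a,b,4):
        col=z[200:300,u]; k=np.where(col>.02)[0]
        if len(k): v=200+k[0]; print(u,v,(W[v:v+3,u]*1000).round(0).tolist())
E
```

```text
250 265 [[549.0, 231.0, 65.0], [548.0, 231.0, 64.0], [548.0, 230.0, 66.0]]
254 257 [[548.0, 230.0, 56.0], [549.0, 230.0, 58.0], [548.0, 230.0, 58.0]]
258 250 [[548.0, 230.0, 49.0], [549.0, 229.0, 51.0], [548.0, 229.0, 52.0]]
262 247 [[548.0, 228.0, 45.0], [548.0, 228.0, 48.0], [nan, nan, nan]]
266 246 [[547.0, 226.0, 45.0], [547.0, 226.0, 46.0], [547.0, 226.0, 47.0]]
270 244 [[547.0, 225.0, 42.0], [547.0, 224.0, 44.0], [547.0, 224.0, 44.0]]
274 243 [[547.0, 223.0, 41.0], [547.0, 223.0, 43.0], [546.0, 223.0, 43.0]]
278 242 [[546.0, 221.0, 40.0], [546.0, 221.0, 41.0], [546.0, 221.0, 43.0]]
282 241 [[546.0, 219.0, 38.0], [nan, nan, nan], [545.0, 219.0, 41.0]]
286 244 [[544.0, 218.0, 39.0], [543.0, 218.0, 38.0], [543.0, 218.0, 41.0]]
345 244 [[536.0, 189.0, 38.0], [536.0, 189.0, 41.0], [536.0, 189.0, 41.0]]
349 241 [[537.0, 186.0, 38.0], [537.0, 186.0, 40.0], [537.0, 187.0, 42.0]]
353 242 [[536.0, 185.0, 40.0], [536.0, 185.0, 40.0], [536.0, 185.0, 42.0]]
357 243 [[536.0, 183.0, 41.0], [536.0, 183.0, 42.0], [536.0, 183.0, 43.0]]
361 244 [[535.0, 181.0, 42.0], [535.0, 181.0, 43.0], [535.0, 181.0, 44.0]]
365 246 [[535.0, 179.0, 44.0], [535.0, 179.0, 46.0], [535.0, 180.0, 47.0]]
369 247 [[534.0, 178.0, 45.0], [534.0, 178.0, 46.0], [534.0, 178.0, 48.0]]
373 250 [[534.0, 176.0, 49.0], [534.0, 176.0, 51.0], [534.0, 176.0, 51.0]]
377 257 [[534.0, 176.0, 57.0], [534.0, 176.0, 58.0], [534.0, 176.0, 59.0]]
381 265 [[534.0, 175.0, 65.0], [534.0, 175.0, 67.0], [533.0, 175.0, 66.0]]
```

The measured fingertips are about 38 mm above the table, 25 mm behind the reported TCP instead of 11 mm ahead of it. That agrees with the fingers closing above the tile with no force. I'll open, go down by the difference in steps and check the force.

Request:
move_arm(deltas=[0,0,0,0,0,0,0.75,0,0,0,0,0,0,0.75,0,0,0,0,0,0,0.75,0,0,0,0,0,0,0.75,0,0,0.01,0,0,0,0.75,0,0,0.018,0,0,0,0.75,0,0,0.024,0,0,0,0.75,0,0,0.026,0,0,0,0.75,0,0,0.026,0,0,0,0.75])

```text
t: 5.7
tool_pos: [0.5323, 0.2051, -0.0131]
orientation: [3.114, -0.411, -0.001]
force: [-0.0, 0.1, 0.3]
opening: 0.0699
gripper_force: 0.0
```

```bash
python3 - <<'E'
from h import *
p,d,W,K,R,t=cam("wrist")
z=W[...,2]
for a,b in ((210,290),(345,425)):
    for u in range(a,b,6):
        col=z[200:300,u]; k=np.where(col>.01)[0]; k=[i for i in k if z[200+i+4,u]>.015]
        if len(k): v=200+k[0]; print(u,v,(W[v:v+2,u]*1000).round(0).tolist())
E
```

```text
210 256 [[553.0, 250.0, 29.0], [554.0, 249.0, 32.0]]
216 249 [[554.0, 249.0, 22.0], [554.0, 249.0, 24.0]]
222 246 [[553.0, 247.0, 20.0], [553.0, 247.0, 20.0]]
228 244 [[553.0, 245.0, 16.0], [552.0, 245.0, 16.0]]
234 242 [[552.0, 242.0, 14.0], [552.0, 242.0, 15.0]]
240 241 [[551.0, 240.0, 13.0], [551.0, 240.0, 13.0]]
246 246 [[549.0, 237.0, 15.0], [548.0, 237.0, 15.0]]
387 242 [[531.0, 168.0, 12.0], [531.0, 168.0, 13.0]]
393 241 [[531.0, 165.0, 13.0], [531.0, 165.0, 14.0]]
399 243 [[530.0, 162.0, 14.0], [530.0, 163.0, 16.0]]
405 245 [[530.0, 160.0, 18.0], [530.0, 160.0, 19.0]]
411 247 [[529.0, 158.0, 20.0], [529.0, 158.0, 21.0]]
417 251 [[528.0, 156.0, 24.0], [529.0, 156.0, 25.0]]
423 258 [[528.0, 155.0, 31.0], [528.0, 156.0, 33.0]]
```

Request:
move_arm(deltas=[0,0,0.005,0,0,0,0.75,0,0,0.009,0,0,0,0.75,0,0,0.009,0,0,0,0.3,0,0,0.009,0,0,0,0.3,0,0,0.009,0,0,0,0.3,0,0,0.009,0,0,0,0.3,0,0,0.009,0,0,0,0.3,0,0,0.009,0,0,0,0.3])

```text
t: 6.75
tool_pos: [0.5326, 0.2052, -0.0217]
orientation: [-3.115, 0.411, -0.001]
force: [0.6, -0.1, 0.8]
opening: 0.0398
gripper_force: 20.0
```

The tile is gripped (opening 40 mm, 20 N). I lift it and turn the tool half round, so that the camera stays away from the lens.

Request:
move_arm(deltas=[0,0,-0.05,0,0,0,0.3,0,0,-0.1,0,0,0,0.3,0,0,-0.12,0,0,-0.18,0.3,0.008,0.158,-0.12,0,0,-1.7,0.3,0.008,0.158,-0.12,0,0,-1.7,0.3,0.008,0.158,-0.12,0,0,-1.7,0.3,0.008,0.158,-0.12,0,0,-1.7,0.3,0.008,0.158,-0.12,0,0,-1.7,0.3,0.008,0.158,-0.12,0,0,-1.7,0.3,0.008,0.158,-0.12,0,0,-1.7,0.3,0.008,0.158,-0.12,0,0,-1.7,0.3,0.008,0.158,-0.12,0,0,-1.7,0.3])

```text
t: 8.25
tool_pos: [0.499, 0.0505, 0.0979]
orientation: [-2.36, -2.073, 0.0]
force: [0.0, 0.2, -1.5]
opening: 0.0393
gripper_force: 20.0
```

```bash
cat >> h.py <<'E'
def to(xyz,yaw,tilt=0):
    "shift/turn in tool axes to TCP xyz, pointing down at yaw"
    s=robot.read_state(); R0=Rn.from_rotvec(s["orientation"]); R1=Rn.from_euler("z",yaw)*Rn.from_euler("x",np.pi)*Rn.from_euler("y",tilt)
    print("t",round(s["t"],2),"pos",s["tool_pos"].round(4),"open",round(s["opening"],4),"q",s["q"].round(2))
    print("shift",(R0.inv().apply(np.array(xyz)-s["tool_pos"])).round(4),"turn",(R0.inv()*R1).as_rotvec().round(4))
E
python3 - <<'E'
from h import *
to((.53,-.1,.098),np.pi+.012)
E
```

```text
t 8.25 pos [0.499  0.0505 0.0979] open 0.0393 q [-0.   -0.07  1.87  0.    1.34  0.13]
shift [-1.453e-01  5.010e-02 -1.000e-04] turn [-2.0000e-04 -2.0000e-04 -1.7121e+00]
```

Request:
move_arm(deltas=[-0.145,0.05,0,0,0,-1.712,0.3,-0.145,0.05,0,0,0,-1.712,0.3,-0.145,0.05,0,0,0,-1.712,0.3,-0.145,0.05,0,0,0,-1.712,0.3,-0.145,0.05,0,0,0,-1.712,0.3,-0.145,0.05,0,0,0,-1.712,0.3,-0.145,0.05,0,0,0,-1.712,0.3,-0.145,0.05,0,0,0,-1.712,0.3,-0.145,0.05,0,0,0,-1.712,0.3,-0.145,0.05,0,0,0,-1.712,0.3,-0.145,0.05,0,0,0,-1.712,0.3])

```text
t: 9.62
tool_pos: [0.5294, -0.0998, 0.0979]
orientation: [0.012, -3.141, -0.0]
force: [-1.1, 0.6, -0.6]
opening: 0.0393
gripper_force: 20.0
```

```bash
python3 - <<'E'
from h import *
to((.53,-.1,.098),np.pi+.012)
p,d,W,K,R,t=cam("wrist");save(p,"w4");np.savez("/tmp/w4",p=p,W=W); print(t)
for l in ("stage_nest","stage_knob","tile_mid","loupe_lens"):
    for r in robot.recognise("wrist",l)[:2]:
        u,v=map(int,np.round(r["uv"])); print(l,u,v,round(r["confidence"],2),W[v,u].round(3))
E
```

```text
t 9.62 pos [ 0.5294 -0.0998  0.0979] open 0.0393 q [-0.28  0.03  1.77  0.    1.34 -1.86]
shift [-0.0006 -0.0002 -0.0001] turn [ 0.0001 -0.0003 -0.0043]
[ 0.44831168 -0.10038391  0.28926698]
stage_nest 314 148 0.68 [ 0.488 -0.101  0.019]
stage_knob 313 150 0.91 [ 0.49  -0.101  0.019]
tile_mid 314 255 0.71 [ 0.526 -0.1    0.128]
tile_mid 564 182 0.67 [0.517 0.107 0.005]
loupe_lens 315 192 0.7 [ 0.522 -0.1    0.024]
loupe_lens 315 396 0.6 [ 0.616 -0.099  0.126]
```

View pics/w4.png

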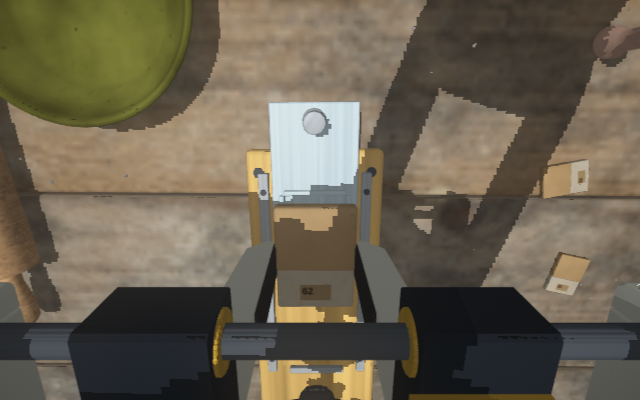

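The picture shows the held tile at (315,255), the knob at (314,122) and the pocket's front lip near row 197. The tab shows at the bottom edge, about 0.126 m high.

```bash
python3 - <<'E'
from h import *
W=np.load("/tmp/w4.npz")["W"];z=W[...,2]
print("knob");blob(W,.044,.056,(.467,-.1),.03)
m=blob(W,.115,.14,(.53,-.1),.04)
q=W[m];A=np.c_[q[:,:2]-[.53,-.1],np.ones(len(q))];print("tile plane",np.linalg.lstsq(A,q[:,2],rcond=None)[0].round(4))
# stage: front edge, sides, lip
for x in (.465,.48,.495):
    k=(np.abs(W[...,0]-x)<.003)&(z>.016)&(z<.026)&(np.abs(W[...,1]+.1)<.05); print(x,W[...,1][k].min().round(4),W[...,1][k].max().round(4))
k=(z>.016)&(z<.03)&(np.abs(W[...,1]+.1)<.02); print("front",np.percentile(W[...,0][k],[0,.5]).round(4))
for u in (295,305,325,335): print([(round(float(W[v,u,0])*1000),round(float(z[v,u])*1000)) for v in range(184,206,2)])
g=cv2.cvtColor(np.load("/tmp/w4.npz")["p"],cv2.COLOR_RGB2GRAY); print(g[184:206,295],g[184:206,320])
E
```

```text
knob
439 [ 0.4669 -0.1004] [0.0151 0.0149] 45.7 z 0.0492
9061 [ 0.5284 -0.0995] [0.0563 0.0682] 0.49 z 0.1278
tile plane [-0.0121  0.0002  0.1281]
0.465 -0.1346 -0.067
0.48 -0.1342 -0.0662
0.495 -0.134 -0.0665
front [0.4542 0.4543]
[(517, 20), (518, 19), (520, 19), (522, 19), (522, 24), (524, 23), (526, 20), (528, 19), (530, 20), (531, 20), (501, 122)]
[(517, 19), (518, 19), (520, 20), (521, 20), (522, 24), (523, 24), (527, 18), (528, 19), (530, 20), (532, 19), (501, 122)]
[(516, 20), (518, 19), (520, 18), (521, 20), (522, 23), (523, 23), (526, 19), (528, 18), (530, 20), (531, 19), (501, 122)]
[(516, 20), (518, 20), (520, 18), (521, 21), (522, 23), (524, 22), (526, 19), (528, 20), (530, 19), (531, 19), (501, 122)]
[223 223 223 222 223 218 166 175 222 221 210 116 122 121 122 122 122 123
 121 108  85  91] [216 123 122 123 123 121 111 119 124 122 119 118 122 122 121 121 121 121
 118 106  86  91]
```

Request:
move_arm(deltas=[-0.0286,0,0,0,0,0,0.3,-0.0286,0,0.04,0,0,0,0.3,-0.0286,0,0.08,0,0,0,0.3,-0.0286,0,0.092,0,0,0,0.3,-0.0286,0,0.095,0,0,0,0.3,-0.0286,0,0.098,0,0,0,0.3,-0.0286,0,0.0985,0,0,0,0.3,-0.0286,0,0.0985,0,0,0,0.3])

```text
t: 10.88
tool_pos: [0.5588, -0.0998, 0.0006]
orientation: [-0.013, 3.14, -0.001]
force: [-0.1, 0.2, -0.9]
opening: 0.0398
gripper_force: 20.0
```

```bash
python3 - <<'E'
from h import *
to((.557,-.1,0),np.pi+.012)
p,d,W,K,R,t=cam("wrist");save(p[150:400,160:480],"w5")
m=blob(W,.0255,.033,(.557,-.1),.04)
z=W[...,2]
for u in (300,315,330): print([(round(float(W[v,u,0])*1000),round(float(z[v,u])*1000)) for v in range(150,330,8)])
E
```

```text
t 10.88 pos [ 0.5588 -0.0998  0.0006] open 0.0398 q [-0.27  0.22  1.76 -0.    1.16 -1.85]
shift [ 0.0018 -0.0002  0.0006] turn [-0.0004  0.0015 -0.0038]
8324 [ 0.5576 -0.0997] [0.0619 0.0563] 89.5 z 0.0303
[(504, 20), (508, 18), (512, 19), (516, 18), (520, 20), (523, 24), (529, 19), (530, 28), (534, 29), (538, 30), (542, 31), (546, 31), (550, 31), (554, 31), (560, 29), (564, 30), (568, 31), (573, 30), (578, 30), (582, 31), (591, 24), (604, 13), (528, 124)]
[(504, 19), (508, 18), (512, 18), (516, 20), (520, 19), (524, 23), (529, 19), (530, 28), (533, 31), (537, 31), (542, 31), (546, 31), (550, 31), (555, 31), (558, 32), (564, 29), (568, 30), (573, 30), (577, 31), (583, 29), (592, 23), (604, 14), (528, 124)]
[(504, 19), (508, 20), (512, 19), (516, 20), (520, 19), (523, 23), (529, 19), (530, 27), (533, 30), (538, 30), (542, 31), (546, 31), (550, 31), (554, 31), (559, 30), (564, 29), (568, 30), (573, 30), (578, 29), (582, 30), (591, 24), (604, 14), (528, 123)]
```

View pics/w5.png

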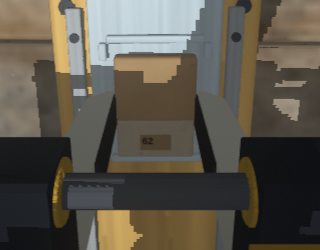

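The tile sits between the lips (tile from x 530 to 585 mm, lips at about 525 and 590 mm), about 1.5 mm above the floor. I lower it, release and retreat.

Request:
move_arm(deltas=[0,0,0.0015,0,0,0,0.3,0,0,0.0015,0,0,0,0.3,0,0,0.0015,0,0,0,0.55,0,0,0.0015,0,0,0,0.55,0,0,0.0015,0,0,0,0.55,0,0,-0.01,0,0,0,0.55,0,0,-0.05,0,0,0,0.55,0.05,0,-0.09,0,0,0,0.55,0.1,0,-0.09,0,0,0,0.2,0.1,0,-0.09,0,0,0,0,0.1,0,-0.09,0,0,0,0])

```text
t: 12.3
tool_pos: [0.4591, -0.1007, 0.0907]
orientation: [-0.012, 3.139, -0.001]
force: [0.3, -0.3, 1.4]
opening: 0.0258
gripper_force: 0.0
```

```bash
python3 - <<'E'
from h import *
to((.43,-.101,.1),np.pi+.012)
p,d,W,K,R,t=cam("wrist");save(p,"w6");np.savez("/tmp/w6",p=p,W=W)
try:
    m=blob(W,.0255,.033,(.557,-.1),.04); q=W[m];A=np.c_[q[:,:2]-[.53,-.1],np.ones(len(q))];print("plane",np.linalg.lstsq(A,q[:,2],rcond=None)[0].round(4))
except Exception as e: print(e)
p,d,W,K,R,t=cam("top")
m=blob(W,.0255,.036,(.557,-.1),.04)
p,d,W,K,R,t=cam("scene");np.savez("/tmp/s2",p=p,W=W)
E
```

```text
t 12.3 pos [ 0.4591 -0.1007  0.0907] open 0.0258 q [-0.33 -0.16  1.96  0.    1.33 -1.9 ]
shift [ 0.0291 -0.     -0.0093] turn [-0.0007  0.0024 -0.0041]
1756 [ 0.5454 -0.0993] [0.0338 0.0404] 1.67 z 0.0282
plane [0.0086 0.0018 0.028 ]
630 [ 0.5569 -0.1001] [0.0547 0.0415] 0.98 z 0.0293
```

View pics/w6.png

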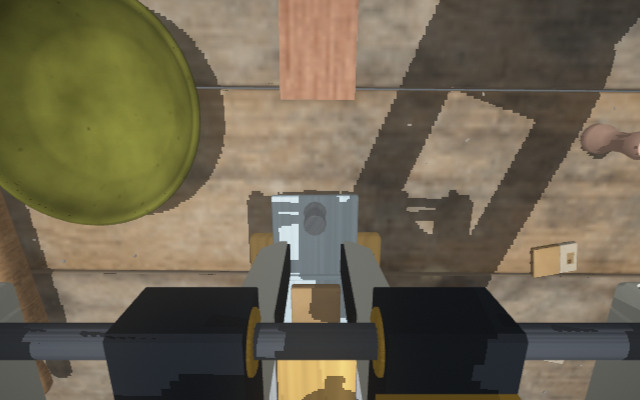

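The tile lies flat at (0.557, -0.100), on the pocket's centre. Next I bring the closed fingers behind the knob, leaning back to stay clear of the lens.

Request:
move_arm(deltas=[0.024,0,0,0,-0.12,0,0,0.034,0,0,0,-0.25,0,0,0.034,0,0.02,0,-0.25,0,0,0.03,0,0.06,0,-0.25,0,0,0.026,0,0.08,0,-0.25,0,0,0.024,0,0.083,0,-0.25,0,0,0.024,0,0.083,0,-0.25,0,0])

```text
t: 13.32
tool_pos: [0.4348, -0.1007, 0.0072]
orientation: [-0.012, 2.892, 0.002]
force: [-0.1, -0.5, 0.5]
opening: 0.0005
gripper_force: 0.0
```

```bash
python3 - <<'E'
from h import *
to((.542,-.0995,.0078),np.pi+.012,-.25)
p,d,W,K,R,t=cam("scene");save(cv2.resize(p[80:260,250:490],(800,600)),"s3")
p,d,W,K,R,t=cam("wrist");z=W[...,2]
for u in range(285,350,8):
    print(u,[tuple((W[v,u]*1000).round(0).tolist()) for v in range(180,300,12)])
E
```

```text
t 13.32 pos [ 0.4348 -0.1007  0.0072] open 0.0005 q [-0.44 -0.41  2.35  0.13  0.98 -2.08]
shift [-0.1041  0.0003  0.0259] turn [-0.0007 -0.0001 -0.0034]
285 [(400.0, -118.0, -0.0), (409.0, -118.0, -1.0), (416.0, -118.0, -1.0), (425.0, -119.0, -2.0), (434.0, -119.0, -1.0), (442.0, -119.0, -0.0), (417.0, -115.0, 41.0), (413.0, -114.0, 55.0), (411.0, -113.0, 64.0), (371.0, -109.0, 111.0)]
293 [(401.0, -113.0, -1.0), (409.0, -113.0, -2.0), (416.0, -114.0, -0.0), (424.0, -114.0, 1.0), (433.0, -114.0, -1.0), (443.0, -114.0, -1.0), (416.0, -111.0, 43.0), (413.0, -111.0, 55.0), (410.0, -110.0, 65.0), (371.0, -107.0, 110.0)]
301 [(400.0, -109.0, -0.0), (408.0, -109.0, -1.0), (416.0, -109.0, -0.0), (425.0, -109.0, -1.0), (434.0, -109.0, -1.0), (442.0, -109.0, -1.0), (416.0, -108.0, 42.0), (413.0, -107.0, 54.0), (411.0, -107.0, 65.0), (372.0, -105.0, 110.0)]
309 [(401.0, -104.0, -1.0), (409.0, -104.0, -1.0), (417.0, -104.0, -1.0), (425.0, -104.0, -1.0), (433.0, -104.0, -0.0), (442.0, -104.0, -1.0), (416.0, -104.0, 43.0), (414.0, -104.0, 54.0), (410.0, -103.0, 65.0), (409.0, -103.0, 73.0)]
317 [
[... 429 characters left out ...]
), (371.0, -99.0, 110.0)]
333 [(400.0, -91.0, -1.0), (408.0, -91.0, -0.0), (416.0, -91.0, 0.0), (425.0, -90.0, -1.0), (433.0, -90.0, -1.0), (442.0, -90.0, -0.0), (416.0, -92.0, 43.0), (413.0, -93.0, 54.0), (411.0, -94.0, 65.0), (372.0, -97.0, 110.0)]
341 [(400.0, -87.0, 1.0), (408.0, -86.0, -0.0), (416.0, -86.0, -1.0), (425.0, -85.0, -1.0), (433.0, -85.0, -0.0), (443.0, -85.0, -1.0), (416.0, -89.0, 43.0), (413.0, -90.0, 54.0), (409.0, -90.0, 66.0), (371.0, -95.0, 111.0)]
349 [(401.0, -82.0, -1.0), (408.0, -82.0, -1.0), (416.0, -81.0, 0.0), (424.0, -81.0, -0.0), (433.0, -80.0, -1.0), (443.0, -80.0, -1.0), (452.0, -79.0, -1.0), (414.0, -86.0, 54.0), (411.0, -87.0, 64.0), (371.0, -93.0, 111.0)]
```

View pics/s3.png

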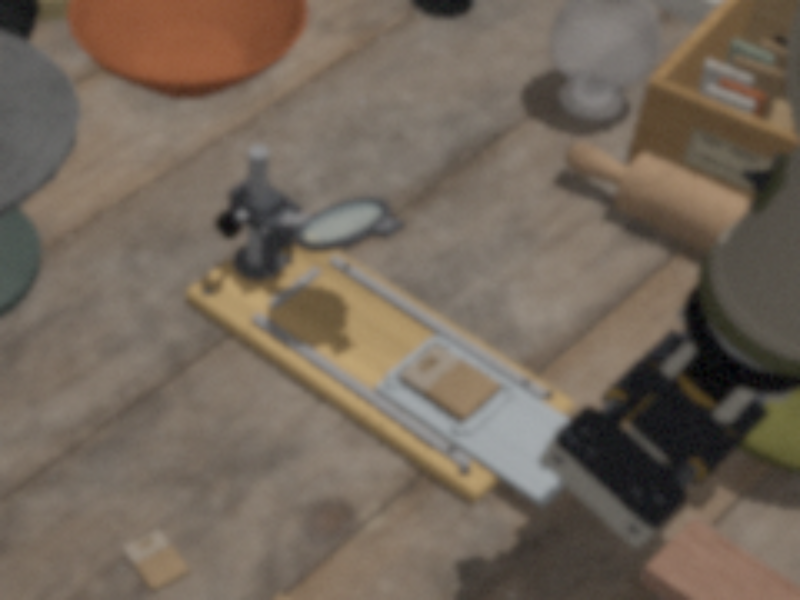

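The tile lies in the pocket and the gripper stands behind the knob, clear of the lens. I push.

Request:
move_arm(deltas=[-0.0145,0,0.0037,0,0,0,0,-0.0213,0,0.0054,0,0,0,0,-0.029,0,0.0074,0,0,0,0,-0.0378,0,0.0096,0,0,0,0,-0.0465,0,0.0119,0,0,0,0,-0.0552,0,0.0141,0,0,0,0,-0.064,0,0.0163,0,0,0,0,-0.0727,0,0.0185,0,0,0,0,-0.0814,0,0.0207,0,0,0,0,-0.0901,0,0.023,0,0,0,0,-0.0988,0,0.0252,0,0,0,0,-0.1047,0,0.0267,0,0,0,0])

```text
t: 14.92
tool_pos: [0.5426, -0.0996, 0.0064]
orientation: [-0.012, 2.892, 0.002]
force: [-1.5, 1.1, 1.9]
opening: 0.0007
gripper_force: 0.9
```

```bash
python3 - <<'E'
from h import *
to((.56,-.0993,.0078),np.pi+.012,-.25)
print(robot.read_state()["force"])
p,d,W,K,R,t=cam("top"); np.savez("/tmp/t2",p=p,W=W)
p,d,W,K,R,t=cam("scene");save(cv2.resize(p[80:260,250:490],(800,600)),"s4")
z=W[...,2]; m=(z>.0265)&(z<.034)&(np.abs(W[...,1]+.1)<.022)&(W[...,0]>.6)&(W[...,0]<.75)
print(m.sum(), np.nanpercentile(W[m],[2,50,98],axis=0).round(3))
E
```

```text
t 14.93 pos [ 0.5426 -0.0996  0.0064] open 0.0007 q [-0.34 -0.07  2.07  0.11  0.9  -1.97]
shift [-0.0172  0.0002  0.003 ] turn [-0.0007 -0.0003 -0.0036]
[-1.49710045  1.13880179  1.8826091 ]
323 [[ 0.616 -0.118  0.027]
 [ 0.643 -0.097  0.029]
 [ 0.73  -0.079  0.033]]
```

View pics/s4.png

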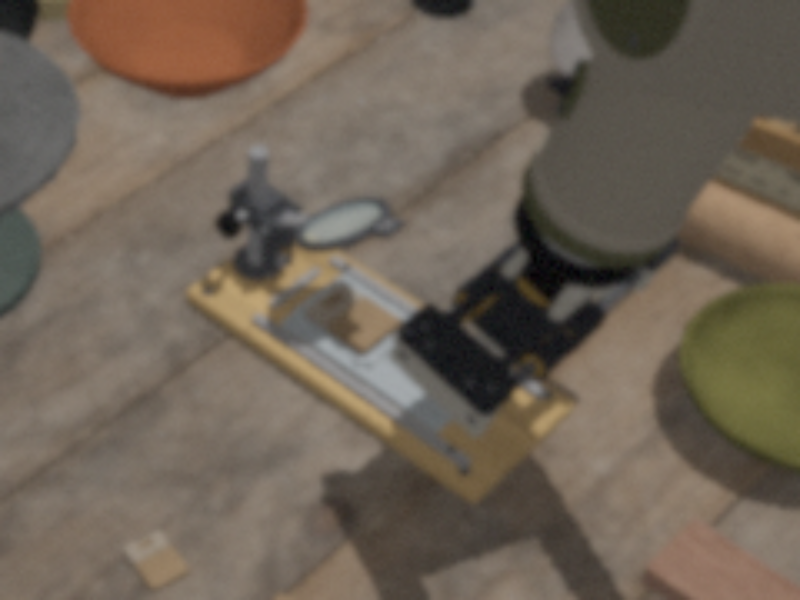

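The stage is most of the way in (tile centre x about 0.644 m, expected 0.657 m). I push the rest in small steps.

Request:
move_arm(deltas=[-0.004,0,0.0007,0,0,0,0,-0.007,0,0.0014,0,0,0,0,-0.0095,0,0.002,0,0,0,0,-0.011,0,0.0024,0,0,0,0,-0.011,0,0.0024,0,0,0,0])

```text
t: 15.65
tool_pos: [0.5535, -0.0996, 0.007]
orientation: [-0.012, 2.892, 0.002]
force: [-1.2, -1.1, -1.0]
opening: 0.0007
gripper_force: 0.5
```

Request:
move_arm(deltas=[-0.001,0,0.0002,0,0,0,0,-0.002,0,0.0005,0,0,0,0,-0.003,0,0.0007,0,0,0,0,-0.003,0,0.0007,0,0,0,0])

```text
t: 16.15
tool_pos: [0.5544, -0.0995, 0.0064]
orientation: [-0.012, 2.896, 0.002]
force: [-14.2, 0.2, 8.9]
opening: 0.0006
gripper_force: 7.3
```

```bash
python3 - <<'E'
from h import *
print(robot.read_state()["force"])
for c in ("scene",):
    p,d,W,K,R,t=cam(c)
    z=W[...,2]; m=(z>.0265)&(z<.034)&(np.abs(W[...,1]+.1)<.022)&(W[...,0]>.6)&(W[...,0]<.70)
    print(m.sum(), np.nanpercentile(W[m],[1,2,5,50,98],axis=0).round(4))
E
```

```text
[-14.15741155   0.20936184   8.86731491]
277 [[ 0.6252 -0.1184  0.0267]
 [ 0.6259 -0.1177  0.0267]
 [ 0.6272 -0.1171  0.0268]
 [ 0.6501 -0.0985  0.0286]
 [ 0.6786 -0.0791  0.0311]]
```

The force of -14 N shows that the stage is on its stop. I retreat backward, then rise and straighten up above the tab to look.

Request:
move_arm(deltas=[0.003,0,-0.0008,0,0,0,0,0.02,0,-0.005,0,0,0,0,0.0388,0,-0.0099,0,0,0,0,0.026,0,-0.06,0,0,0,0,0.01,0,-0.12,0,0.1,0,0,-0.0057,0,-0.184,0,0.25,0,0,-0.0057,0,-0.184,0,0.25,0,0,-0.0057,0,-0.184,0,0.25,0,0])

```text
t: 17.2
tool_pos: [0.5175, -0.1, 0.1869]
orientation: [-0.014, 3.139, -0.0]
force: [-0.6, 0.2, -0.3]
opening: 0.0003
gripper_force: 0.0
```

```bash
python3 - <<'E'
from h import *
to((.64,-.0985,.185),np.pi+.012)
p,d,W,K,R,t=cam("top"); np.savez("/tmp/t3",p=p,W=W);z=W[...,2]
m=(z>.065)&(np.abs(W[...,1]+.1)<.04)&(W[...,0]>.56)&(W[...,0]<.76)
for x in np.arange(.58,.76,.006):
    k=m&(np.abs(W[...,0]-x)<.003)
    if k.any(): print(x.round(3),k.sum(),"y",W[...,1][k].min().round(3),W[...,1][k].max().round(3),"z",np.median(z[k]).round(4))
k=(z>.0262)&(z<.034)&(np.abs(W[...,1]+.1)<.022)&(W[...,0]>.6)&(W[...,0]<.7)
print("tile",k.sum(),np.percentile(W[k],[2,98],axis=0).round(3))
print("knob"); blob(W,.042,.056,(.567,-.099),.03)
E
```

```text
t 17.2 pos [ 0.5175 -0.1     0.1869] open 0.0003 q [-0.29 -0.07  1.7   0.    1.51 -1.87]
shift [-0.1225  0.0004  0.0022] turn [-0.0003  0.0023 -0.0034]
0.58 11 y -0.067 -0.06 z 0.6034
0.616 32 y -0.108 -0.091 z 0.1271
0.622 41 y -0.107 -0.09 z 0.1255
0.628 38 y -0.11 -0.086 z 0.1222
0.634 68 y -0.119 -0.077 z 0.1188
0.64 98 y -0.125 -0.072 z 0.1149
0.646 123 y -0.13 -0.068 z 0.1116
0.652 121 y -0.129 -0.066 z 0.108
0.658 114 y -0.131 -0.066 z 0.1044
0.664 114 y -0.132 -0.066 z 0.1014
0.67 104 y -0.13 -0.069 z 0.0983
0.676 93 y -0.127 -0.071 z 0.0956
0.682 75 y -0.121 -0.077 z 0.0927
0.688 23 y -0.104 -0.088 z 0.0898
0.694 21 y -0.103 -0.092 z 0.0857
0.7 21 y -0.104 -0.093 z 0.0828
0.706 39 y -0.112 -0.083 z 0.0784
0.712 66 y -0.115 -0.08 z 0.0774
0.718 73 y -0.112 -0.083 z 0.0815
0.724 66 y -0.112 -0.064 z 0.084
0.73 114 y -0.11 -0.064 z 0.086
0.736 81 y -0.109 -0.064 z 0.0848
0.742 39 y -0.1 -0.064 z 0.0833
0.748 35 y -0.11 -0.085 z 0.0835
0.754 1 y -0.1 -0.1 z 0.0806
tile 147 [[ 0.617 -0.106  0.026]
 [ 0.651 -0.079  0.033]]
knob
61 [ 0.5624 -0.0996] [0.0144 0.0129] 88.44 z 0.0505
```

Request:
move_arm(deltas=[-0.06,0,0,0,0,0,0,-0.1225,0,0,0,0,0,0,-0.1225,0,0,0,0,0,0,-0.1225,0,0,0,0,0,0])

```text
t: 17.75
tool_pos: [0.6371, -0.0987, 0.1843]
orientation: [0.013, -3.138, -0.002]
force: [-0.3, -0.6, 0.6]
opening: 0.0005
gripper_force: 0.0
```

```bash
python3 - <<'E'
from h import *
to((.617,-.0985,.12),np.pi+.012)
p,d,W,K,R,t=cam("wrist"); save(p,"w7"); np.savez("/tmp/w7",p=p,W=W);z=W[...,2]
blob(W,.044,.056,(.567,-.099),.03)
for x in np.arange(.598,.66,.004):
    k=(np.abs(W[...,0]-x)<.002)&(z>.09)&(z<.14)&(np.abs(W[...,1]+.1)<.04)
    if k.any(): print(x.round(3),k.sum(),"y",W[...,1][k].min().round(3),W[...,1][k].max().round(3),"z",np.median(z[k]).round(4))
k=(z>.016)&(z<.03)&(np.abs(W[...,1]+.1)<.02)&(W[...,0]>.53)
# stage front edge and board front edge
for y in (-.12,-.085):
    b=np.abs(W[...,1]-y)<.004
    print("board front",W[...,0][b&(z>.008)&(z<.03)&(W[...,0]>.44)].min().round(4),"stage front",W[...,0][b&(z>.0172)&(z<.023)&(W[...,0]>.52)].min().round(4))
E
```

```text
t 17.75 pos [ 0.6371 -0.0987  0.1843] open 0.0005 q [-0.23  0.26  1.36  0.    1.53 -1.81]
shift [0.0199 0.0003 0.0644] turn [ 0.001  -0.0037 -0.0038]
245 [ 0.5629 -0.0989] [0.0155 0.0143] 0.48 z 0.0492
0.614 68 y -0.107 -0.09 z 0.1259
0.618 118 y -0.107 -0.09 z 0.1265
0.622 111 y -0.107 -0.09 z 0.1247
0.626 100 y -0.107 -0.089 z 0.1225
0.63 133 y -0.111 -0.083 z 0.1196
0.634 243 y -0.118 -0.077 z 0.118
0.638 249 y -0.123 -0.073 z 0.115
0.642 283 y -0.125 -0.069 z 0.1126
0.646 295 y -0.128 -0.067 z 0.1104
0.65 302 y -0.13 -0.066 z 0.1081
0.654 296 y -0.13 -0.065 z 0.106
0.658 297 y -0.13 -0.064 z 0.1038
board front 0.4913 stage front 0.5506
board front 0.4911 stage front 0.5503
```

View pics/w7.png

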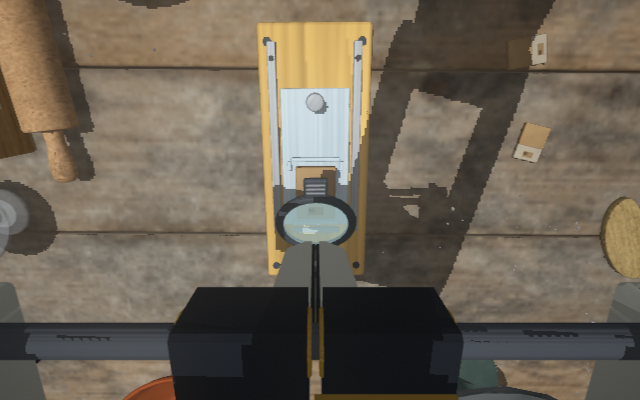

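The picture shows the knob at (315,102), the tab at (315,187) and the ring at (316,220). Knob and stage front have travelled only about 96 mm, which is right at the limit. I go back and push again to be sure the stage is on its stop.

Request:
move_arm(deltas=[0.06,0,0,0,0,0,0,0.12,0,0,0,-0.12,0,0,0.137,0,0.02,0,-0.25,0,0,0.13,0,0.08,0,-0.25,0,0,0.122,0,0.14,0,-0.25,0,0,0.115,0,0.172,0,-0.25,0,0,0.108,0,0.177,0,-0.25,0,0,0.1,0,0.177,0,-0.25,0,0,0.1,0,0.177,0,-0.25,0,0])

```text
t: 18.92
tool_pos: [0.5414, -0.1005, 0.0127]
orientation: [-0.012, 2.887, -0.001]
force: [-0.2, 0.2, 0.0]
opening: 0.0005
gripper_force: 0.0
```

```bash
python3 - <<'E'
from h import *
to((.56,-.0993,.0075),np.pi+.012,-.25)
E
```

```text
t 18.93 pos [ 0.5414 -0.1005  0.0127] open 0.0005 q [-0.34 -0.08  2.08  0.11  0.91 -1.97]
shift [-0.0167  0.001   0.0097] turn [-0.0024  0.0043 -0.0032]
```

Request:
move_arm(deltas=[-0.0097,0.001,0.0025,0,0,0,0,-0.0126,0.001,0.0032,0,0,0,0,-0.0145,0.001,0.0037,0,0,0,0,-0.016,0.001,0.0041,0,0,0,0,-0.017,0.001,0.0043,0,0,0,0,-0.017,0.001,0.0043,0,0,0,0])

```text
t: 19.68
tool_pos: [0.5544, -0.0987, 0.0091]
orientation: [-0.012, 2.896, 0.002]
force: [-14.2, -0.4, 11.1]
opening: 0.0003
gripper_force: 7.3
```

Request:
move_arm(deltas=[-0.002,0,0.0005,0,0,0,0,-0.004,0,0.001,0,0,0,0,-0.004,0,0.001,0,0,0,0])

```text
t: 20.05
tool_pos: [0.555, -0.0988, 0.0081]
orientation: [-0.013, 2.903, 0.002]
force: [-38.6, -2.7, 29.4]
opening: 0.0005
gripper_force: 19.9
```

```bash
python3 - <<'E'
from h import *
to((.56,-.0993,.0075),np.pi+.012,-.25); print(robot.read_state()["force"],robot.read_state()["wrist_torque"])
p,d,W,K,R,t=cam("scene");save(cv2.resize(p[100:240,290:470],(772,600),interpolation=cv2.INTER_CUBIC),"s5")
E
```

```text
t 20.05 pos [ 0.555  -0.0988  0.0081] open 0.0005 q [-0.32 -0.03  2.03  0.1   0.92 -1.95]
shift [-0.0047 -0.0005  0.0018] turn [-0.0002 -0.0118 -0.003 ]
[-38.64426472  -2.68427831  29.3818651 ] [-0.5277469   5.16643169 -0.2207199 ]
```

View pics/s5.png

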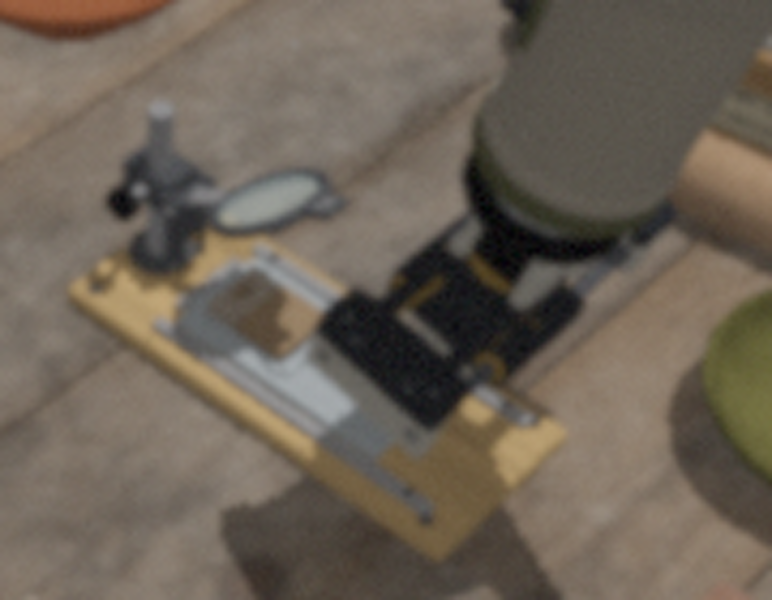

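38 N moves nothing further, and the lens is well clear, so the stage is on its hard stop. I back off gently and go to a hover above the tab.

Request:
move_arm(deltas=[0.003,0,-0.0008,0,0,0,0,0.006,0,-0.0015,0,0,0,0,0.02,0,-0.005,0,0,0,0,0.0388,0,-0.0099,0,0,0,0,0.026,0,-0.06,0,0,0,0,0.01,0,-0.12,0,0.1,0,0,-0.0057,0,-0.184,0,0.25,0,0,-0.0057,0,-0.184,0,0.25,0,0,-0.0057,0,-0.184,0,0.25,0,0])

```text
t: 21.22
tool_pos: [0.5212, -0.0988, 0.1891]
orientation: [-0.014, 3.141, 0.0]
force: [-0.7, 0.6, -1.3]
opening: 0.0005
gripper_force: 0.0
```

```bash
python3 - <<'E'
from h import *
to((.625,-.0985,.135),np.pi+.012)
p,d,W,K,R,t=cam("top");z=W[...,2]
print("knob"); blob(W,.042,.056,(.567,-.099),.03)
k=(z>.0262)&(z<.034)&(np.abs(W[...,1]+.1)<.022)&(W[...,0]>.6)&(W[...,0]<.7)
E
```

```text
t 21.23 pos [ 0.5212 -0.0988  0.1891] open 0.0005 q [-0.28 -0.06  1.69  0.    1.51 -1.86]
shift [-0.1037 -0.0006  0.0542] turn [ 0.0001  0.001  -0.0033]
knob
60 [ 0.5624 -0.0996] [0.014 0.013] 89.4 z 0.0503
```

Request:
move_arm(deltas=[-0.06,0,0,0,0,0,0,-0.1037,0,0,0,0,0,0,-0.1037,0,0.03,0,0,0,0,-0.1037,0,0.054,0,0,0,0,-0.1037,0,0.054,0,0,0,0,-0.1037,0,0.054,0,0,0,0])

```text
t: 22.02
tool_pos: [0.6237, -0.0981, 0.1355]
orientation: [0.012, -3.141, -0.0]
force: [-0.1, 0.3, 0.4]
opening: 0.0006
gripper_force: 0.0
```

```bash
python3 - <<'E'
from h import *
to((.625,-.0985,.107),np.pi+.012)
p,d,W,K,R,t=cam("wrist");z=W[...,2]
for u in (290,300,308,315,322,330,340):
    k=[v for v in range(120,290) if z[v,u]>.10]
    print(u,[(v,*(W[v,u]*1000).round(0).tolist()) for v in k[:60:6]])
E
```

```text
t 22.02 pos [ 0.6237 -0.0981  0.1355] open 0.0006 q [-0.24  0.25  1.46  0.    1.43 -1.82]
shift [-0.0013 -0.0005  0.0285] turn [ 0.0002 -0.0005 -0.004 ]
290 [(239, 633.0, -114.0, 115.0), (245, 636.0, -114.0, 118.0), (251, 615.0, -110.0, 173.0), (257, 615.0, -109.0, 179.0), (263, 615.0, -109.0, 184.0), (269, 614.0, -109.0, 191.0), (275, 615.0, -108.0, 195.0), (281, 614.0, -108.0, 201.0), (287, 588.0, -104.0, 250.0)]
300 [(220, 616.0, -107.0, 125.0), (226, 621.0, -107.0, 124.0), (237, 631.0, -107.0, 116.0), (243, 615.0, -106.0, 163.0), (249, 614.0, -105.0, 171.0), (255, 614.0, -105.0, 177.0), (261, 615.0, -105.0, 183.0), (267, 614.0, -104.0, 189.0), (273, 615.0, -104.0, 193.0), (279, 614.0, -104.0, 200.0)]
308 [(218, 615.0, -102.0, 125.0), (224, 618.0, -102.0, 126.0), (230, 622.0, -102.0, 126.0), (236, 629.0, -102.0, 120.0), (242, 615.0, -102.0, 162.0), (248, 615.0, -101.0, 169.0), (254, 615.0, -101.0, 176.0), (260, 614.0, -101.0, 183.0), (266, 615.0, -101.0, 188.0), (272, 615.0, -101.0, 193.0)]
315 [(217, 615.0, -98.0, 123.0), (223, 617.0, -98.0, 127.0), (229, 622.0, -98.0, 125.0), (2
[... 292 characters left out ...]
.0, -94.0, 123.0), (241, 614.0, -94.0, 161.0), (247, 614.0, -95.0, 168.0), (253, 614.0, -95.0, 175.0), (259, 614.0, -95.0, 181.0), (266, 615.0, -95.0, 187.0), (272, 614.0, -95.0, 193.0)]
330 [(236, 630.0, -88.0, 116.0), (242, 633.0, -88.0, 119.0), (249, 615.0, -91.0, 170.0), (255, 615.0, -91.0, 176.0), (261, 614.0, -91.0, 183.0), (267, 615.0, -91.0, 188.0), (273, 614.0, -92.0, 194.0), (279, 615.0, -92.0, 198.0), (285, 614.0, -92.0, 205.0)]
340 [(239, 633.0, -82.0, 114.0), (245, 636.0, -82.0, 117.0), (251, 615.0, -86.0, 172.0), (257, 614.0, -87.0, 179.0), (263, 614.0, -87.0, 186.0), (269, 614.0, -87.0, 191.0), (275, 614.0, -88.0, 196.0), (281, 614.0, -88.0, 201.0), (287, 588.0, -92.0, 250.0)]
```

The fingertips are at z 0.161 with their front face at x 0.6145. The tab's top runs from x 0.6165 (z 0.128) to about 0.63. I shift 7 mm forward and come down to just above it.

Request:
move_arm(deltas=[-0.007,0,0.01,0,0,0,0,-0.007,0,0.02,0,0,0,0,-0.007,0,0.026,0,0,0,0,-0.007,0,0.03,0,0,0,0,-0.007,0,0.03,0,0,0,0,-0.007,0,0.03,0,0,0,0])

```text
t: 22.82
tool_pos: [0.6315, -0.098, 0.1058]
orientation: [-0.013, 3.141, -0.0]
force: [0.2, -0.0, 0.2]
opening: 0.0006
gripper_force: 0.0
```

Request:
move_arm(deltas=[0,0,0.002,0,0,0,0,0,0,0.004,0,0,0,0,0.0005,0,0.006,0,0,0,0,0.0015,0,0.008,0,0,0,0,0.0015,0,0.008,0,0,0,0])

```text
t: 23.45
tool_pos: [0.6301, -0.0981, 0.098]
orientation: [-0.013, 3.141, -0.0]
force: [0.2, -0.4, 4.4]
opening: 0.0003
gripper_force: 1.9
```

Contact with 4.4 N, within the 4 to 6 N expected. I follow the tab's arc down.

Request:
move_arm(deltas=[0.001,0,0.002,0,0,0,0,0.0019,0,0.004,0,0,0,0,0.0027,0,0.006,0,0,0,0,0.0035,0,0.008,0,0,0,0,0.0043,0,0.01,0,0,0,0,0.005,0,0.012,0,0,0,0])

```text
t: 24.2
tool_pos: [0.6247, -0.0981, 0.0852]
orientation: [0.013, -3.141, -0.0]
force: [-1.3, -0.2, 4.2]
opening: 0.0004
gripper_force: 1.5
```

Request:
move_arm(deltas=[0.0007,0,0.002,0,0,0,0,0.0013,0,0.004,0,0,0,0,0.0019,0,0.006,0,0,0,0,0.0025,0,0.008,0,0,0,0,0.003,0,0.01,0,0,0,0,0.0035,0,0.012,0,0,0,0])

```text
t: 24.95
tool_pos: [0.6213, -0.0981, 0.0733]
orientation: [0.013, -3.141, -0.0]
force: [-0.9, -1.1, 2.2]
opening: 0.0004
gripper_force: 0.9
```

Request:
move_arm(deltas=[0.0003,0,0.002,0,0,0,0,0.0007,0,0.004,0,0,0,0,0.001,0,0.006,0,0,0,0,0.0013,0,0.008,0,0,0,0])

```text
t: 25.45
tool_pos: [0.62, -0.098, 0.0653]
orientation: [0.013, -3.141, -0.0]
force: [-0.0, 0.4, 0.2]
opening: 0.0004
gripper_force: 0.5
```

Request:
move_arm(deltas=[0.0002,0,0.0015,0,0,0,0,0.0003,0,0.003,0,0,0,0,0.0003,0,0.003,0,0,0,0])

```text
t: 25.82
tool_pos: [0.6197, -0.098, 0.0623]
orientation: [0.013, -3.141, -0.0]
force: [0.1, 0.2, 1.3]
opening: 0.0005
gripper_force: 0.3
```

```bash
cat > lens.py <<'E'
from h import *
s=robot.read_state(); print(s["force"].round(1),s["gripper_force"],s["tool_pos"].round(4))
for c in ("scene","wrist"):
    p,d,W,K,R,t=cam(c);z=W[...,2]
    print(c,[(x.round(3),int(k.sum()),np.median(z[k]).round(4)) for x in np.arange(.60,.70,.01) for k in [(np.abs(W[...,0]-x)<.003)&(z>.055)&(z<.13)&(np.abs(W[...,1]+.098)<.036)] if k.any()])
E
python3 lens.py
```

```text
[0.1 0.2 1.3] 0.2841485404132982 [ 0.6197 -0.098   0.0623]
scene [(np.float64(0.6), 8, np.float64(0.0875)), (np.float64(0.61), 128, np.float64(0.1095)), (np.float64(0.62), 40, np.float64(0.1073)), (np.float64(0.63), 22, np.float64(0.0845)), (np.float64(0.64), 28, np.float64(0.0833)), (np.float64(0.65), 22, np.float64(0.0821)), (np.float64(0.66), 15, np.float64(0.0807)), (np.float64(0.67), 13, np.float64(0.0792)), (np.float64(0.68), 3, np.float64(0.0798))]
wrist [(np.float64(0.6), 122, np.float64(0.0868)), (np.float64(0.61), 3020, np.float64(0.1126)), (np.float64(0.62), 26, np.float64(0.1042)), (np.float64(0.63), 235, np.float64(0.0849)), (np.float64(0.64), 88, np.float64(0.0837)), (np.float64(0.65), 18, np.float64(0.081)), (np.float64(0.66), 17, np.float64(0.0802)), (np.float64(0.69), 2, np.float64(0.0774))]
```

The lens slopes by about 0.13 rad, so some 5 mm of travel remain before the snap.

Request:
move_arm(deltas=[0.0001,0,0.0015,0,0,0,0,0.0002,0,0.003,0,0,0,0,0.0003,0,0.004,0,0,0,0,0.0003,0,0.0045,0,0,0,0,0.0003,0,0.0045,0,0,0,0])

```text
t: 26.55
tool_pos: [0.6194, -0.0981, 0.0579]
orientation: [0.013, -3.141, -0.0]
force: [0.2, -0.7, -0.4]
opening: 0.0002
gripper_force: 0.0
```

```bash
python3 lens.py
```

```text
[ 0.2 -0.7 -0.4] 0.029781876758221415 [ 0.6194 -0.0981  0.0579]
scene [(np.float64(0.6), 9, np.float64(0.0827)), (np.float64(0.61), 150, np.float64(0.1084)), (np.float64(0.62), 39, np.float64(0.1066)), (np.float64(0.63), 23, np.float64(0.0808)), (np.float64(0.64), 27, np.float64(0.0799)), (np.float64(0.65), 25, np.float64(0.0795)), (np.float64(0.66), 16, np.float64(0.0782)), (np.float64(0.67), 11, np.float64(0.0779)), (np.float64(0.68), 1, np.float64(0.0794))]
wrist [(np.float64(0.6), 155, np.float64(0.0822)), (np.float64(0.61), 3256, np.float64(0.1098)), (np.float64(0.62), 27, np.float64(0.0999)), (np.float64(0.63), 235, np.float64(0.0813)), (np.float64(0.64), 45, np.float64(0.0799)), (np.float64(0.65), 18, np.float64(0.0786)), (np.float64(0.66), 16, np.float64(0.0775)), (np.float64(0.69), 39, np.float64(0.0761))]
```

Request:
move_arm(deltas=[0,0,0.0005,0,0,0,0,0,0,0.001,0,0,0,0,0,0,0.0015,0,0,0,0,0,0,0.0015,0,0,0,0])

```text
t: 27.15
tool_pos: [0.6194, -0.0981, 0.0564]
orientation: [0.013, -3.141, -0.0]
force: [-0.2, 0.3, 0.5]
opening: 0.0007
gripper_force: 0.0
```

```bash
python3 lens.py
```

```text
[-0.2  0.3  0.5] 0.0 [ 0.6194 -0.0981  0.0564]
scene [(np.float64(0.6), 10, np.float64(0.074)), (np.float64(0.61), 156, np.float64(0.1064)), (np.float64(0.62), 44, np.float64(0.0987)), (np.float64(0.63), 26, np.float64(0.074)), (np.float64(0.64), 28, np.float64(0.0744)), (np.float64(0.65), 24, np.float64(0.0738)), (np.float64(0.66), 22, np.float64(0.0742)), (np.float64(0.67), 16, np.float64(0.0746)), (np.float64(0.68), 1, np.float64(0.0738))]
wrist [(np.float64(0.6), 159, np.float64(0.0733)), (np.float64(0.61), 3397, np.float64(0.1077)), (np.float64(0.62), 27, np.float64(0.0984)), (np.float64(0.63), 245, np.float64(0.0745)), (np.float64(0.64), 166, np.float64(0.0742)), (np.float64(0.65), 18, np.float64(0.0731)), (np.float64(0.66), 18, np.float64(0.0729)), (np.float64(0.69), 37, np.float64(0.0742))]
```

The lens has snapped level (z about 0.074 all along, no contact force). I retreat straight up and then back, and check the result.

Request:
move_arm(deltas=[0,0,-0.02,0,0,0,0,0,0,-0.07,0,0,0,0,0.02,0,-0.13,0,0,0,0,0.06,0,-0.15,0,0,0,0,0.12,0,-0.15,0,0,0,0,0.12,0,-0.15,0,0,0,0])

```text
t: 28.0
tool_pos: [0.4958, -0.0987, 0.2073]
orientation: [0.012, -3.141, 0.0]
force: [0.6, -0.2, 0.1]
opening: 0.0004
gripper_force: 0.0
```

```bash
python3 - <<'E'
from h import *
s=robot.read_state();print(s["t"],s["tool_pos"],s["force"])
p,d,W,K,R,t=cam("scene");z=W[...,2]
print([(x.round(3),int(k.sum()),np.median(z[k]).round(4)) for x in np.arange(.60,.70,.01) for k in [(np.abs(W[...,0]-x)<.003)&(z>.055)&(z<.13)&(np.abs(W[...,1]+.098)<.036)] if k.any()])
k=(z>.0262)&(z<.034)&(np.abs(W[...,1]+.1)<.03)&(W[...,0]>.6)&(W[...,0]<.7); print(k.sum(),np.percentile(W[k],[2,50,98],axis=0).round(4))
p,d,W,K,R,t=cam("top");blob(W,.042,.056,(.567,-.099),.03)
E
```

```text
28.0 [ 0.49577387 -0.09868001  0.20727356] [ 0.57274306 -0.22713104  0.08770668]
[(np.float64(0.6), 11, np.float64(0.0733)), (np.float64(0.61), 16, np.float64(0.0748)), (np.float64(0.62), 31, np.float64(0.0746)), (np.float64(0.63), 47, np.float64(0.0743)), (np.float64(0.64), 54, np.float64(0.0738)), (np.float64(0.65), 61, np.float64(0.0741)), (np.float64(0.66), 57, np.float64(0.0736)), (np.float64(0.67), 48, np.float64(0.0742)), (np.float64(0.68), 23, np.float64(0.0755)), (np.float64(0.69), 11, np.float64(0.0746))]
235 [[ 0.6256 -0.1164  0.0265]
 [ 0.6449 -0.0934  0.0288]
 [ 0.6783 -0.0788  0.0313]]
61 [ 0.5625 -0.0996] [0.013  0.0148] 0.2 z 0.0502
```

```bash
python3 -c "
from plant import robot
print(robot.close_job())"
```

```text
the job is handed in; nothing more can be done
None
```

I handed the job in at about 28 s: the tile is flat in its pocket, the stage is against its hard stop and the lens has snapped level, with a peak reading of 4.4 N on the tab. The cameras put the stage's travel at only about 96 mm, right at the limit, though a 38 N push moved it no further, and I viewed 11 pictures instead of the allowed 10.

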